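# Pack the sample box of chocolates

### The arm

A 6-joint arm with a two-finger parallel gripper is mounted at the origin on the work surface. World frame = base frame: x ahead of the robot, y to its left, z up, the work surface at z = 0. Lengths are in mm, angles in rad, forces in N, time in s.
With the tool pointing down it reaches from about 350 to 775 mm from the base axis. Payload 7.3 kg.
Tool frame: the origin (TCP) lies at the very end of the fingers, on their centre line; the grasp point (between the pads) lies 19 mm behind it; z points along the fingers, y is the line along which they close (so a half turn about z gives the same grasp; the last joint's range is limited). The gripper opens to 92 mm and grips with 3 to 60 N. Pads are 19 mm wide; open, the fingers measure 130 mm over their backs; the gripper's body (75 mm by 190 mm) begins 47 mm behind the grasp point.
Start: joints at [-1.3, 0.342, 1.524, -0, 1.275, -0.146], TCP at [212.563, -480.064, 226.741] pointing down, gripper open.
Joint ranges: [-2.53, 2.53], [-0.77, 2.02], [0.04, 2.7], [-1, 4.14], [0.28, 2.66], [-3.11, 3.11]. Speed limits (rad/s): [2.57, 2.57, 3.14, 3.14, 3.14, 3.14].

### API

Orientations are given as [roll, pitch, yaw] about the fixed x, y, z axes, in that order (R = Rz(yaw) Ry(pitch) Rx(roll)).
In Python, from plant import get_obs, vision, workorder gives the robot as it stands.
- The arm moves only by the shell command python3 -m pendant 'ROWS' [OPENING]. ROWS is a JSON object of lists of equal length, an entry for each row: "dp": the shift along the tool's x, y, z in m, a list of three; "rotation": the turn, a rotation vector about the tool's x, y, z in rad, a list of three. A call has 1 to 8 rows; each row is the pose to reach, as a shift and turn from the pose commanded when the call began, along the tool's axes at that moment; what a row does not reach only later rows make up. A row lasts 1/8 s, in which the tool goes at most 62.5 mm and 10.7 degrees, less where a joint would pass 70% of its speed; a pose out of reach is approached as far as the arm can. A call with a gripper value outside its range is refused whole. OPENING is the finger opening in m, from 0 to 0.0918, set as the call begins (- or left out, the last holds). The fingers move at their own pace and stop on an object; the grip force is fixed at half the most. Time passes only in rows, so rows that repeat a pose let the fingers close. It gives the time, the measured TCP pose, the force, the opening and the grip force at its end, in the units of the state.
- get_obs(): the state, without advancing time (a new reading comes with each control period).
- vision.capture(name): name is "scene" or "side" or "wrist"; returns a dict with "pixels" (400x640x3 uint8, red, green, blue), "vfov" (degrees; the focal length in pixels is half the picture's height over the tangent of half this angle, whatever the lens; pixels are square), "cx", "cy" (the principal point, pixels), "dist" ([k1, k2, p1, p2, k3] as OpenCV has them; the pictures are not rectified), "pose" (4x4, takes a point from camera to world coordinates); the wrist camera has in their place "T_tool_cam" (4x4, takes a point from camera to tool coordinates, whose origin is the TCP and whose axes are the flange's). Camera axes: x right, y up, looking along -z (the intrinsics and any distortion apply to the point x, -y, -z); pixel columns grow to the right and rows downward; lengths in mm; the calibration is good to about 2 mm. A picture is of the moment at which its call begins: read the wrist's pose just before it. There is no depth.
- workorder.close_job(): hands the job in; it is judged then, once.
The state is a dict: "time": time; "joint_positions": joint angles; "dq": joint speeds; "tau": joint torques, N m; "tool_pos": TCP position; "tcp_rot": TCP orientation; "contact_force": force on the tool from outside, world axes, zero at the start; "moment": the same for the moment, N m; "grip_width": finger opening in mm; "finger_force": force on a finger pad.
Only numpy, scipy, OpenCV 4.12 (cv2) and the standard library are available. Lean on these libraries where they do the work, as an engineer would, in place of code of your own. Each camera call takes 0.05 s, during which the arm holds its last target. There are 200 camera calls.

### The job

Slide the clear cover of the wooden sample box all the way back, then pack three of the dark chocolates, each sitting flat in its own liner: the large ring over the post, the round domed one inside the round rim and the square one inside the square rim. The small ring and the oblong bar do not belong: leave them where they lie. Finish by sliding the cover fully shut over the packed chocolates.

Things in the scene. Friction and masses are not known exactly. Their poses are not given: they have to be found in the camera images.
- cover (a joint): Slide of the box's clear flat cover, in m: 0 = fully shut, 0.130 = fully back (end stop). Grows along box +x (the +x axis of every liner), roughly away from the robot; starts 0 to 0.025. Slides level with light friction (1 to 2 N), stays where it is left. Cover 5 mm thick, its top 60 mm above the table.
- cover_pull (a point): Centre of the top edge of the wooden pull bar standing on the clear cover: 12 mm along box x, 60 mm along box y, 22 mm high; this point is 82 mm above the table. Pinch it from above across its 12 mm. With the cover shut it is 50 mm from the liners' row towards box -x (robot side); fully back, 80 mm beyond the row. Axes: the box's.
- post_liner: White board liner 70 x 70 mm, 2 mm thick, fixed on the floor of the box under the clear cover, with an upright dark post at its centre (12 mm thick, top 16 mm above the underside): place of the large ring. Origin: centre of underside, 6 mm above the table; axes parallel to the box. The three liners stand in a row along box y, 74 mm apart, in any order.
- round_liner: White board liner 70 x 70 x 2 mm beside the others, with a low round dark brown rim (inner diameter 67 mm, top 8 mm above the underside): place of the domed chocolate. Origin: centre of underside, 6 mm above the table; axes parallel to the box. The box is plywood, 130 mm (box x) by 232 mm (box y) inside, the row of liners centred in it.
- square_liner: White board liner 70 x 70 x 2 mm, with a low square dark brown rim (inside 66 x 66 mm, top 8 mm above the underside, sides parallel to the box): place of the square chocolate. Origin: centre of underside, 6 mm above the table; axes parallel to the box. Box walls: front and back 54 mm, ends 64 mm above the table; the ends run on 130 mm behind the box to carry the cover.
- ring: Large dark chocolate ring: outer diameter 58 mm, hole 28 mm, 34 mm high, flat on the table, about 90 g. Origin: centre of its underside, z up.
- dome: Round dark chocolate with a domed top: diameter 48 mm, straight sides up to 26 mm, 38 mm high at the crown, about 90 g. Origin: centre of its underside, z up.
- square: Square dark chocolate 48 x 48 mm, 34 mm high, about 100 g. Origin: centre of its underside, z up, x and y square to its sides.
- small_ring: Look-alike, to be left: small dark chocolate ring, outer diameter 40 mm, hole 16 mm, 22 mm high. Origin: centre of its underside.
- bar: Look-alike, to be left: oblong dark chocolate bar 76 mm (its x) by 34 mm (its y), 30 mm high. Origin: centre of its underside.
There are look-alikes about, which are no part of the job. What is shaped like the dome but orange or red is not meant.

How it is judged (in metres and radians):
On the way, in this order (a step that is already met when the one before it is completed fails the run):
1. the cover is slid all the way back (beyond 110 mm) (value of joint cover above 0.11 m), for 0.2 s.
2. the ring, the domed and the square chocolate sit flat in their own liners, with the cover still back (horizontal distance between ring and post_liner below 0.014 m and z of ring in the frame of post_liner below 0.0055 m and angle between each of ring, dome, square's own z axis and vertical below 0.12 rad and horizontal distance between dome and round_liner below 0.014 m and z of dome in the frame of round_liner below 0.0055 m and horizontal distance between square and square_liner below 0.014 m and z of square in the frame of square_liner below 0.0055 m and value of joint cover above 0.08 m), for 0.2 s.
At the end, for the whole second after the job is handed in: The ring, the domed and the square chocolate are at rest, upright and flat on their own liners (centres within 14 mm, underside less than 5.5 mm above the liner's underside), the cover is shut to within 6 mm, and the small ring and the bar are within 30 mm of where they began (horizontal distance between ring and post_liner below 0.014 m and z of ring in the frame of post_liner below 0.0055 m and angle between each of ring, dome, square's own z axis and vertical below 0.12 rad and horizontal distance between dome and round_liner below 0.014 m and z of dome in the frame of round_liner below 0.0055 m and horizontal distance between square and square_liner below 0.014 m and z of square in the frame of square_liner below 0.0055 m and linear speed of each of ring, dome, square below 0.02 m/s and value of joint cover below 0.006 m and distance of each of small_ring, bar from where it was at the start of the episode below 0.03 m); the robot touches nothing.
It fails at once if the small ring or the bar is moved more than 40 mm (distance of any of small_ring, bar from where it was at the start of the episode above 0.04 m).
It also fails if it takes over 102 s, if anything falls off the work surface, if the arm or the gripper's body presses on something with over 40 N, if the wrist force passes 120 N, or if a joint passes its speed limit or range.

## Working session

There is one attempt and no reset: what is moved stays moved. The work goes in short steps, Python scripts to look and compute and a shell command to move; the robot and the scene stay as the last step left them, time stands still between calls to the robot, and variables do not carry over. Pictures are saved under pics/ and viewed, at most 14 in all, crops included, and the job is handed in when it is done.

```bash
mkdir -p pics; ls; cat > h.py <<'E'
import numpy as np, cv2, json
from plant import get_obs, vision, workorder
def cap(n, save=None):
    o=get_obs(); c=vision.capture(n)
    if n=='wrist':
        from scipy.spatial.transform import Rotation as R
        T=np.eye(4);T[:3,:3]=R.from_euler('xyz',o['tcp_rot']).as_matrix();T[:3,3]=np.array(o['tool_pos'])
        c['pose']=T@np.array(c['T_tool_cam'])
    c['pose']=np.array(c['pose']); h=c['pixels'].shape[0]
    f=h/2/np.tan(np.radians(c['vfov'])/2); c['K']=np.array([[f,0,c['cx']],[0,f,c['cy']],[0,0,1]]); c['D']=np.array(c['dist'],float)
    if save: cv2.imwrite(save,c['pixels'][:,:,::-1])
    return c
def ray(c,uv):
    p=cv2.undistortPoints(np.array(uv,float).reshape(-1,1,2),c['K'],c['D']).reshape(-1,2)
    d=np.c_[p[:,0],-p[:,1],-np.ones(len(p))]@c['pose'][:3,:3].T
    return c['pose'][:3,3],d
def plane(c,uv,z):
    o,d=ray(c,uv); return o+d*((z-o[2])/d[:,2])[:,None]
def proj(c,P):
    P=np.atleast_2d(P); q=(P-c['pose'][:3,3])@c['pose'][:3,:3]
    return cv2.projectPoints(q*[1,-1,-1],np.zeros(3),np.zeros(3),c['K'],c['D'])[0].reshape(-1,2)
E
python3 - <<'E'
from h import *
o=get_obs(); print(o)
for n in ('scene','side','wrist'):
    c=cap(n,f'pics/{n}0.png'); print(n,c['vfov'],c['pose'].round(2).tolist())
E
```

```text
pics
{'time': 0.0, 'joint_positions': array([-1.30000487e+00,  3.42766208e-01,  1.52501538e+00, -3.28814279e-05,
        1.27540730e+00, -1.46001681e-01]), 'dq': array([ 0.00095662, -0.00076635,  0.00011128,  0.00028521,  0.00082772,
        0.0010183 ]), 'tau': array([ 9.98138858e-04, -4.31250143e+01, -2.44216973e+01,  7.18521327e-02,
        5.60707622e-02, -1.23566715e-04]), 'tool_pos': array([ 212.43507794, -479.65104789,  226.02297391]), 'tcp_rot': array([-3.14000883e+00, -2.01118254e-04,  4.16802573e-01]), 'contact_force': array([-0.25622981, -1.00931363, -0.95418779]), 'moment': array([ 0.010664  , -0.00718452, -0.0092438 ]), 'finger_force': 0.0, 'grip_width': 91.5271102038927}
scene 48.64807451593697 [[0.81, -0.44, 0.4, 930.71], [0.59, 0.58, -0.56, -564.73], [0.01, 0.68, 0.73, 780.85], [0.0, 0.0, 0.0, 1.0]]
side 49.851332273588156 [[1.0, 0.05, -0.08, 489.71], [-0.09, 0.47, -0.88, -818.41], [-0.0, 0.88, 0.48, 521.06], [0.0, 0.0, 0.0, 1.0]]
wrist 70.63942785542667 [[0.41, 0.88, 0.24, 277.97], [-0.91, 0.39, 0.11, -451.26], [-0.0, -0.27, 0.96, 383.8], [0.0, 0.0, 0.0, 1.0]]
```

View pics/scene0.png

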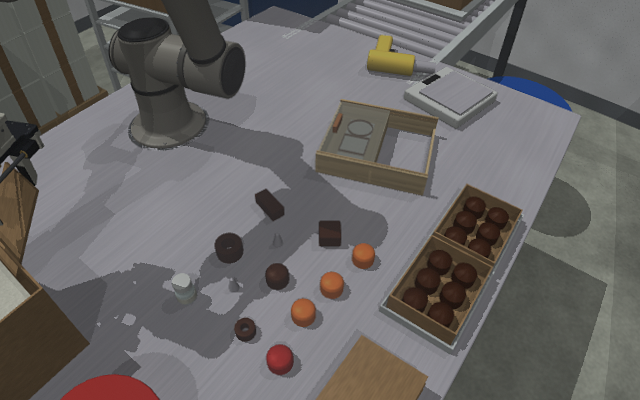

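View pics/side0.png

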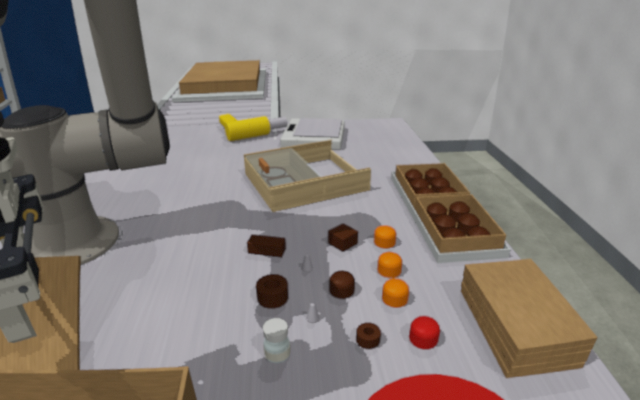

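The scene view shows the ring (229,248), dome (277,275), square (330,233), bar (270,205) and small ring (245,329). The box is at about (378,146), with its pull at (336,123). The side view agrees: ring (272,291), dome (342,284), square (343,237).

```bash
python3 - <<'E'
from h import *
for n,box in (('scene',(195,180,195,170)),('side',(230,225,170,130))):
    c=cap(n); im=c['pixels']
    m=((im.max(2)<85)&(im[:,:,0]>im[:,:,2].astype(int)*1.25)).astype(np.uint8)
    x,y,w,h=box; q=np.zeros_like(m);q[y:y+h,x:x+w]=m[y:y+h,x:x+w]
    q=cv2.morphologyEx(q,cv2.MORPH_OPEN,np.ones((3,3)))
    for k in cv2.findContours(q,cv2.RETR_EXTERNAL,cv2.CHAIN_APPROX_SIMPLE)[0]:
        if cv2.contourArea(k)<60: continue
        M=cv2.moments(k);u=(M['m10']/M['m00'],M['m01']/M['m00'])
        print(n,np.round(u,1),cv2.contourArea(k),cv2.boundingRect(k),plane(c,[u],17)[0].round(1))
c=cap('scene'); a=c['pixels'][90:200,305:450]; b=cap('side')['pixels'][130:215,230:385]
a=cv2.resize(a,None,fx=5,fy=5,interpolation=3)
b=cv2.resize(b,None,fx=5,fy=5,interpolation=3)
cv2.imwrite('pics/bs.png',a[:,:,::-1]);cv2.imwrite('pics/bd.png',b[:,:,::-1])
E
```

```text
scene [244.3 327.1] 280.0 (235, 318, 20, 19) [ 607.8 -334.7   17. ]
scene [275.9 273. ] 294.5 (266, 264, 21, 19) [ 578.8 -206.7   17. ]
scene [329.4 229.8] 334.5 (319, 221, 22, 18) [601.6 -49.5  17. ]
side [368.  335.6] 451.0 (357, 324, 24, 24) [ 608.3 -343.    17. ]
side [272.  290.9] 831.0 (257, 275, 31, 33) [ 458.5 -220.6   17. ]
side [341.5 284.4] 518.5 (330, 271, 24, 27) [ 584.1 -214.6   17. ]
side [266.2 245.3] 607.0 (248, 235, 37, 22) [446.3 -75.4  17. ]
side [342.6 236.9] 529.5 (328, 225, 30, 25) [607.7 -59.6  17. ]
```

View pics/bs.png

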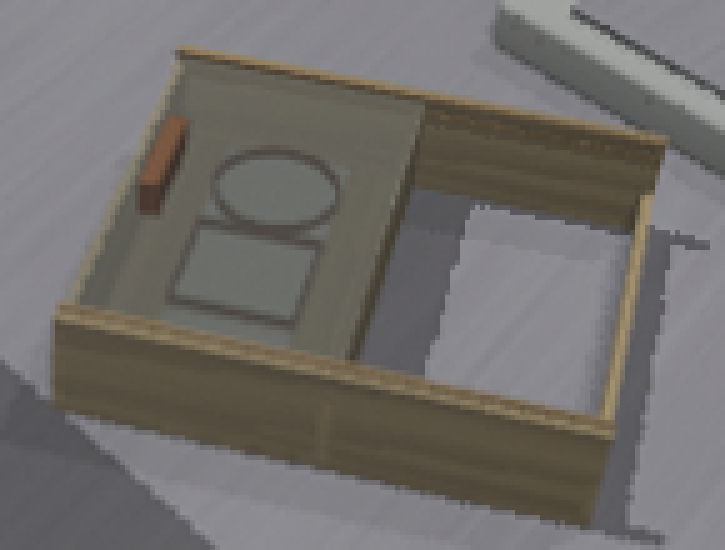

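The crop shows the box's outer top corners at about (341,100), (317,152), (427,176) and (438,118). The round rim is at (360,127) and the square rim at (355,144). The post liner seems to be hidden behind the near end wall.

```bash
python3 - <<'E'
from h import *
c=cap('scene')
f=lambda p:(305+p[0]/5,90+p[1]/5)
def P(n,p,z): 
    r=plane(c,[f(p)],z)[0]; print(n,r.round(1)); return r
a=P('FL',(180,48),64);b=P('FR',(57,305),64);d=P('BR',(613,432),64);e=P('BL',(664,138),64)
for n,v in(('x near',d-b),('x far',e-a),('y front',a-b),('y back',e-d)): print(n,np.linalg.norm(v).round(1),np.degrees(np.arctan2(v[1],v[0])).round(1))
r=P('round',(277,187),12);s=P('square',(248,272),12)
# pull top corners
p=P('pull top A',(178,118),82);q=P('pull top B',(150,183),82)
ic=c['pixels'].astype(int); print(np.unique(np.round([ic[120,336],ic[123,334],ic[248,229],ic[205,268],ic[275,277]])[:],axis=0))
# dark blobs, looser, small region for ring & bar
m=((ic.max(2)<75)).astype(np.uint8)
x,y,w,h=205,185,90,85
q=np.zeros_like(m);q[y:y+h,x:x+w]=m[y:y+h,x:x+w]
for k in cv2.findContours(q,cv2.RETR_EXTERNAL,cv2.CHAIN_APPROX_SIMPLE)[0]:
    if cv2.contourArea(k)>60: print(cv2.boundingRect(k),cv2.contourArea(k),plane(c,[cv2.minEnclosingCircle(k)[0]],17).round(1))
im=cv2.resize(c['pixels'][185:345,195:365],None,fx=3.5,fy=3.5,interpolation=3)
cv2.imwrite('pics/ch.png',im[:,:,::-1])
E
```

```text
FL [381.5 319.8  64. ]
FR [455.1 101.8  64. ]
BR [715.4 186.2  64. ]
BL [636.4 411.2  64. ]
x near 273.6 18.0
x far 270.8 19.7
y front 230.1 108.7
y back 238.4 109.3
round [460.  304.9  12. ]
square [486.6 233.3  12. ]
pull top A [430.1 243.8  82. ]
pull top B [449.5 189.4  82. ]
[[ 50  43  41]
 [ 62  45  41]
 [ 69  65  65]
 [112  85  66]
 [123  89  66]]
(267, 263, 21, 7) 84.5 [[ 573.7 -196.9   17. ]]
(215, 233, 29, 31) 661.5 [[ 457.5 -218.7   17. ]]
(255, 189, 30, 32) 511.0 [[446.3 -69.8  17. ]]
```

View pics/bd.png

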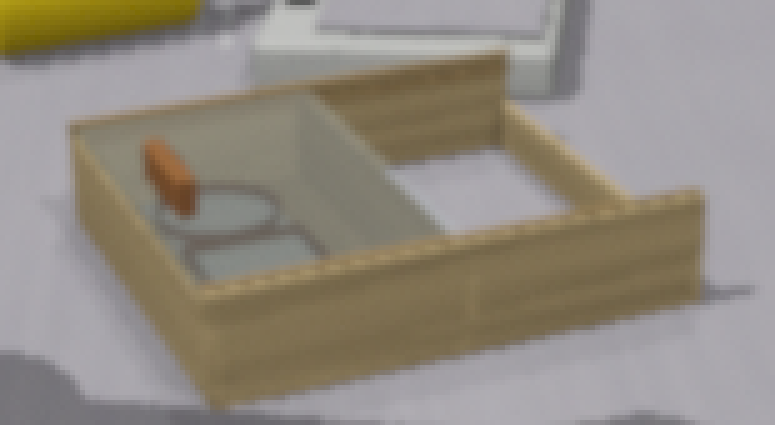

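View pics/ch.png

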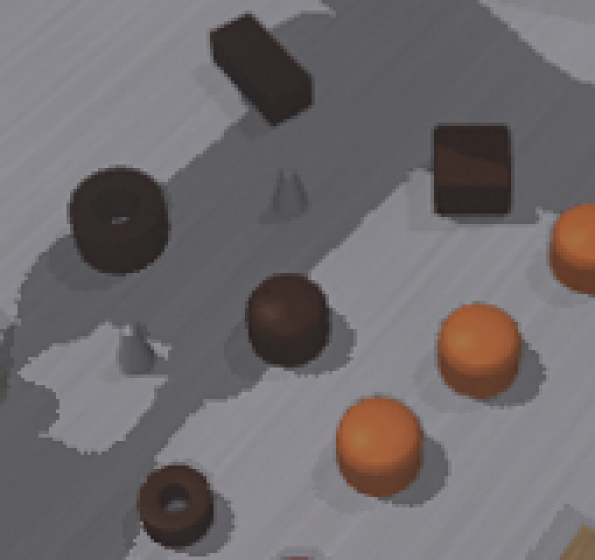

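The side crop confirms the order along box +y is post (hidden at the -y end), square, round, and the cover is almost shut. In the chocolate crop every piece is flat on the table. Next I move over the chocolates with the yaw aligned to the box.

```bash
cat >> h.py <<'E'
def go(x,y,z,yawdeg=None):
    """print dp (m) and rotation about tool z to reach world target"""
    from scipy.spatial.transform import Rotation as R
    o=get_obs(); M=R.from_euler('xyz',o['tcp_rot']).as_matrix(); p=np.array(o['tool_pos'])
    d=M.T@(np.array([x,y,z])-p)/1000
    w=np.zeros(3)
    if yawdeg is not None: w=(R.from_matrix(M).inv()*R.from_euler('xyz',[np.pi,0,np.radians(yawdeg)])).as_rotvec()
    print('dp',d.round(4),'rot',w.round(4),'at',p.round(1),'yaw',np.degrees(o['tcp_rot'][2]).round(1))
E
python3 -m pendant '{"dp":[[0.415,-0.177,0],[0.415,-0.177,0],[0.415,-0.177,0],[0.415,-0.177,0],[0.415,-0.177,0],[0.415,-0.177,0],[0.415,-0.177,0],[0.415,-0.177,0]],"rotation":[[0,0,-0.18],[0,0,-0.36],[0,0,-0.54],[0,0,-0.72],[0,0,-0.9],[0,0,-1.08],[0,0,-1.26],[0,0,-1.44]]}'
python3 - <<'E'
from h import *
c=cap('wrist','pics/w1.png'); print(get_obs()['tool_pos'],get_obs()['tcp_rot'])
E
```

```text
time: 1.4
tool_pos: [522.3, -147.1, 226.5]
tcp_rot: [3.141, -0.0, 1.867]
contact_force: [-0.5, -1.0, -0.2]
grip_width: 91.6
finger_force: 0.0
[ 522.3327729  -147.18993817  226.47339711] [ 3.14082200e+00 -4.96796046e-04  1.87358084e+00]
```

View pics/w1.png

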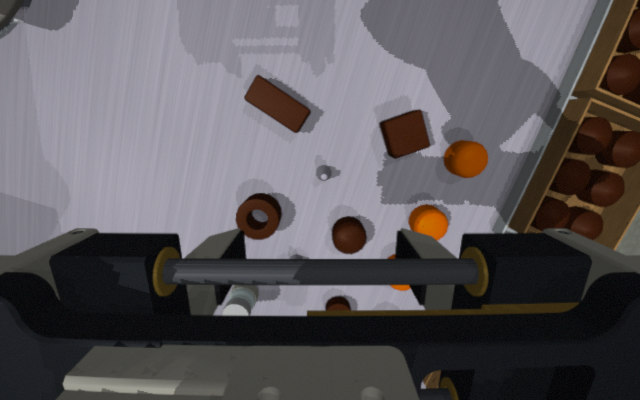

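The wrist view shows the ring at (259,216), the dome at (349,235), the square at (405,133) and the bar at (277,103). I measure these and then move to the pull.

```bash
cat > m.py <<'E'
from h import *
def blobs(c,roi,zs):
    im=c['pixels']; hsv=cv2.cvtColor(im,cv2.COLOR_RGB2HSV)
    m=((hsv[:,:,1]>75)&((hsv[:,:,0]<14)|(hsv[:,:,0]>170))&(hsv[:,:,2]<135)).astype(np.uint8)
    out=[]
    for (x,y,w,h),z in zip(roi,zs):
        q=np.zeros_like(m);q[y:y+h,x:x+w]=m[y:y+h,x:x+w]
        q=cv2.morphologyEx(q,cv2.MORPH_OPEN,np.ones((3,3)))
        k=max(cv2.findContours(q,cv2.RETR_EXTERNAL,cv2.CHAIN_APPROX_NONE)[0],key=cv2.contourArea)
        P=plane(c,k.reshape(-1,2),z)[:,:2].astype(np.float32)
        (e,r),(ra)=cv2.minEnclosingCircle(P),cv2.minAreaRect(P)
        print(cv2.boundingRect(k),'circ',np.round(e,1),round(r,1),'rect',np.round(ra[0],1),np.round(ra[1],1),round(ra[2],1))
E
python3 - <<'E'
from m import *
c=cap('wrist')
for z in (34,17,0): blobs(c,[(225,185,65,60),(325,210,50,45),(370,100,65,65),(235,65,85,75)],[z]*4)
go(440,217,180,108.7)
E
```

```text
(236, 194, 44, 45) circ [ 459.3 -216.5] 32.0 rect [ 458.4 -216.8] [62.1 55.3] 81.7
(332, 218, 34, 35) circ [ 580.2 -206.6] 25.9 rect [ 580.8 -206.4] [44.4 48.8] 17.3
(381, 111, 48, 47) circ [603.6 -61.7] 32.7 rect [604.1 -61.8] [50.7 47.4] 36.8
(246, 76, 64, 56) circ [446.8 -73.7] 38.5 rect [446.9 -73.4] [31.8 73.6] 73.5
(236, 194, 44, 45) circ [ 457.3 -223.2] 33.6 rect [ 456.4 -223.5] [65.1 58. ] 81.7
(332, 218, 34, 35) circ [ 584.  -212.8] 27.2 rect [ 584.6 -212.6] [46.5 51.2] 17.3
(381, 111, 48, 47) circ [608.6 -60.8] 34.3 rect [609.1 -60.9] [53.1 49.7] 36.8
(246, 76, 64, 56) circ [444.1 -73.4] 40.4 rect [444.3 -73.2] [33.3 77.1] 73.5
(236, 194, 44, 45) circ [ 455.3 -229.9] 35.1 rect [ 454.3 -230.2] [68.2 60.7] 81.7
(332, 218, 34, 35) circ [ 587.9 -219. ] 28.4 rect [ 588.5 -218.7] [48.7 53.5] 17.3
(381, 111, 48, 47) circ [613.6 -60. ] 35.9 rect [614.1 -60.1] [55.6 52. ] 36.8
(246, 76, 64, 56) circ [441.5 -73.1] 42.2 rect [441.7 -72.9] [34.9 80.7] 73.5
dp [0.3736 0.0268 0.0465] rot [-0.0001 -0.0002 -0.0361] at [ 521.2 -148.6  226.4] yaw 106.6
```

```bash
python3 -m pendant '{"dp":[[0.374,0.027,0],[0.374,0.027,0],[0.374,0.027,0],[0.374,0.027,0],[0.374,0.027,0],[0.374,0.027,0],[0.374,0.027,0.02],[0.374,0.027,0.02]],"rotation":[[0,0,-0.036],[0,0,-0.036],[0,0,-0.036],[0,0,-0.036],[0,0,-0.036],[0,0,-0.036],[0,0,-0.036],[0,0,-0.036]]}' 0.05
python3 - <<'E'
from h import *
c=cap('wrist','pics/w2.png'); print(get_obs()['tool_pos'],get_obs()['tcp_rot'])
print(proj(c,[[440,217,82],[486.6,233,12],[460,304,12],[510,163,12]]))
E
```

```text
time: 2.5
tool_pos: [439.8, 215.6, 205.7]
tcp_rot: [-3.139, 0.0, 1.89]
contact_force: [0.6, -0.6, -0.1]
grip_width: 50.1
finger_force: 0.0
[440.60235772 215.23426351 206.58881766] [-3.14033998e+00  4.23009810e-04  1.88944144e+00]
[[321.18505381 192.88663054]
 [360.05639624 179.13634089]
 [359.86873343 116.99012277]
 [358.11754394 233.47526151]]
```

View pics/w2.png

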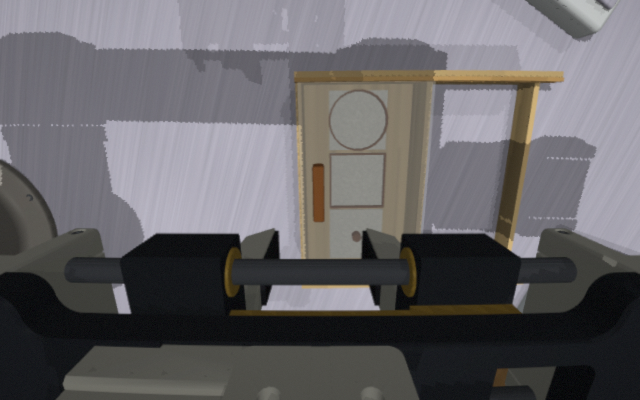

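The wrist view shows the pull at (318,192), the round rim at (358,120), the square rim at (357,180) and the post at (356,237).

```bash
python3 - <<'E'
from h import *
c=cap('wrist')
im=c['pixels']; hsv=cv2.cvtColor(im,cv2.COLOR_RGB2HSV)
m=((hsv[:,:,1]>150)&(hsv[:,:,0]<13)).astype(np.uint8); m[:,:305]=0;m[:,335:]=0;m[:150]=0;m[230:]=0
k=max(cv2.findContours(m,cv2.RETR_EXTERNAL,cv2.CHAIN_APPROX_NONE)[0],key=cv2.contourArea)
P=plane(c,k.reshape(-1,2),82)[:,:2].astype(np.float32)
print('pull',cv2.boundingRect(k),cv2.minAreaRect(P))
pts=plane(c,[(358.5,120.5),(357.5,180.5)],14);post=plane(c,[(356,236.5)],22)
print(pts.round(1),post.round(1))
v=pts[0]-post[0];print(np.degrees(np.arctan2(v[1],v[0]))-90,np.linalg.norm(v[:2]))
a=plane(c,[(297,77),(562,75)],64);print(a.round(1),np.degrees(np.arctan2(*(a[1]-a[0])[[1,0]])))
go(438,216,74,108.7)
E
```

```text
pull (313, 215, 1, 1) ((440.4645690917969, 191.0486602783203), (0.0, 0.0), 0.0)
[[460.9 299.4  14. ]
 [485.1 230.2  14. ]] [[507.6 161.   22. ]]
18.630260700804172 146.04226515194443
[[382.5 317.2  64. ]
 [636.2 406.7  64. ]] 19.445962858468064
dp [ 0.0019 -0.0027  0.1331] rot [ 0.0001  0.0003 -0.0079] at [441.2 215.1 207.1] yaw 108.2
```

```bash
python3 -m pendant '{"dp":[[0.002,-0.003,0.05],[0.002,-0.003,0.09],[0.002,-0.003,0.12],[0.002,-0.003,0.14],[0.002,-0.003,0.14],[0.002,-0.003,0.14]],"rotation":[[0,0,-0.01],[0,0,-0.014],[0,0,-0.014],[0,0,-0.014],[0,0,-0.014],[0,0,-0.014]]}' 0.05
python3 -m pendant '{"dp":[[0,0,0],[0,0,0],[0,0,0],[0,0,0],[0,0,0],[0,0,0]],"rotation":[[0,0,0],[0,0,0],[0,0,0],[0,0,0],[0,0,0],[0,0,0]]}' 0.0
```

```text
time: 3.35
tool_pos: [438.4, 216.8, 67.9]
tcp_rot: [3.14, 0.0, 1.905]
contact_force: [-0.6, -0.2, -0.2]
grip_width: 50.0
finger_force: 0.0
time: 4.1
tool_pos: [437.2, 217.2, 66.7]
tcp_rot: [-3.141, 0.0, 1.907]
contact_force: [-0.4, -0.1, 1.3]
grip_width: 11.8
finger_force: 30.0
```

```bash
python3 -m pendant '{"dp":[[0,0.02,0],[0,0.04,0],[0,0.06,0],[0,0.08,0],[0,0.1,0],[0,0.115,0],[0,0.126,0],[0,0.126,0]],"rotation":[[0,0,0],[0,0,0],[0,0,0],[0,0,0],[0,0,0],[0,0,0],[0,0,0],[0,0,0]]}'
python3 -m pendant '{"dp":[[0,0,0],[0,0,0]],"rotation":[[0,0,0],[0,0,0]]}' 0.05
python3 -m pendant '{"dp":[[0,0,-0.04],[0,0,-0.09],[0,0,-0.14],[0,0,-0.14],[0,0,-0.14]],"rotation":[[0,0,0],[0,0,0],[0,0,0],[0,0,0],[0,0,0]]}' 0.09
python3 - <<'E'
from h import *
print(get_obs()['tool_pos']); c=cap('wrist','pics/w3.png')
print(proj(c,[[484.8,230,14],[460.7,300,14],[508.9,160,22]]))
E
```

```text
time: 5.1
tool_pos: [557.3, 258.7, 66.8]
tcp_rot: [3.14, 0.0, 1.907]
contact_force: [1.9, -1.7, 2.9]
grip_width: 12.2
finger_force: 30.0
time: 5.35
tool_pos: [555.5, 258.7, 66.4]
tcp_rot: [-3.141, -0.0, 1.907]
contact_force: [-0.2, -0.3, -0.4]
grip_width: 27.1
finger_force: 0.0
time: 5.98
tool_pos: [555.5, 258.6, 206.0]
tcp_rot: [-3.14, -0.0, 1.907]
contact_force: [0.1, 0.7, 0.1]
grip_width: 76.9
finger_force: 0.0
[555.50998454 258.63277688 205.99806381]
[[260.24581018 183.7298693 ]
 [257.23381924 123.39261734]
 [261.94304644 240.33540251]]
```

View pics/w3.png

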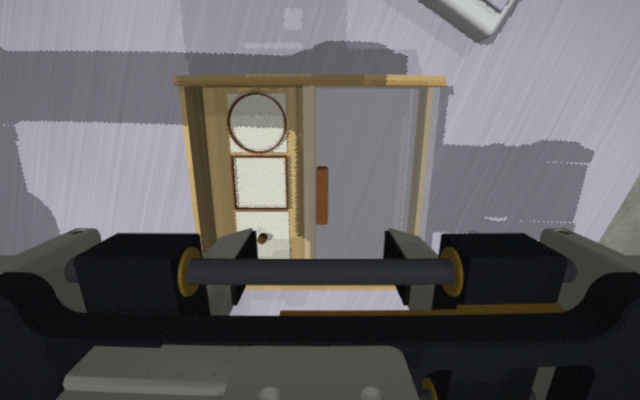

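The cover is fully back and clear of the row, with the rims at (257,122) and (260,182) and the post at (263,238), which matches my estimates. I go back to the chocolates for a cleaner measurement.

```bash
python3 - <<'E'
from h import *
go(530,-250,206,109)
E
```

```text
dp [-4.717e-01 -1.916e-01 -3.000e-04] rot [-0.0028 -0.0001  0.0046] at [555.3 258.5 205.2] yaw 109.3
```

```bash
python3 -m pendant '{"dp":[[-0.472,-0.192,0],[-0.472,-0.192,0],[-0.472,-0.192,0],[-0.472,-0.192,0],[-0.472,-0.192,0],[-0.472,-0.192,0],[-0.472,-0.192,0],[-0.472,-0.192,0]],"rotation":[[0,0,0],[0,0,0],[0,0,0],[0,0,0],[0,0,0],[0,0,0],[0,0,0],[0,0,0]]}' 0.09
python3 -m pendant '{"dp":[[-0.003,0,0],[-0.003,0,0]],"rotation":[[0,0,0],[0,0,0]]}'
python3 - <<'E'
from m import *
c=cap('wrist','pics/w4.png'); print(get_obs()['tool_pos'])
u=proj(c,[[458,-219.5,20],[583,-211,20],[605,-61,20],[446,-72,20]]);print(u.round())
roi=[(int(a)-32,max(int(b)-32,0),64,64) for a,b in u[:3]]
for z in (34,26,0): blobs(c,roi,[z]*3)
E
```

```text
time: 7.02
tool_pos: [530.0, -242.2, 204.9]
tcp_rot: [-3.14, -0.003, 1.907]
contact_force: [1.0, -0.6, 0.8]
grip_width: 90.0
finger_force: 0.0
time: 7.28
tool_pos: [531.4, -243.1, 205.1]
tcp_rot: [-3.14, -0.003, 1.906]
contact_force: [-0.6, -0.2, 0.1]
grip_width: 90.3
finger_force: 0.0
[ 531.70400219 -242.27210726  205.5543633 ]
[[269. 144.]
 [369. 172.]
 [436.  53.]
 [298.  10.]]
(243, 122, 50, 49) circ [ 459.  -220.1] 29.3 rect [ 458.9 -220.7] [57.  54.6] 19.0
(350, 154, 39, 39) circ [ 580.6 -211. ] 23.8 rect [ 580.7 -211.4] [43.5 46.9] 83.5
(410, 24, 57, 58) circ [602.6 -64.9] 34.5 rect [602.6 -64.7] [55.4 47. ] 36.4
(243, 122, 50, 49) circ [ 457.8 -221.1] 30.0 rect [ 457.7 -221.7] [58.4 56. ] 19.0
(350, 154, 39, 39) circ [ 582.3 -211.9] 24.3 rect [ 582.5 -212.3] [44.5 48. ] 83.5
(410, 24, 57, 58) circ [604.9 -62.2] 35.3 rect [604.9 -62. ] [56.7 48.1] 36.4
(243, 122, 50, 49) circ [ 453.9 -224.6] 32.4 rect [ 453.8 -225.3] [62.9 60.3] 19.0
(350, 154, 39, 39) circ [ 588.  -214.6] 26.2 rect [ 588.2 -215.1] [48.  51.7] 83.5
(410, 24, 57, 58) circ [612.3 -53.4] 38.0 rect [612.4 -53.1] [61.1 51.9] 36.4
```

View pics/w4.png

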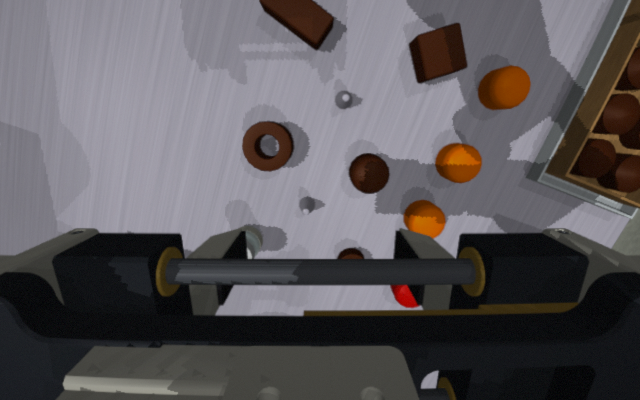

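Here the ring is at (268,146), the dome at (369,173) and the square at (438,53), with two grey cones at (343,99) and (307,205). Grasping the ring.

```bash
python3 - <<'E'
from h import *
go(458.5,-220.3,12,109)
E
```

```text
dp [ 0.0445 -0.0616  0.1937] rot [-0.0013 -0.0023  0.0049] at [ 531.7 -242.3  205.6] yaw 109.3
```

```bash
python3 -m pendant '{"dp":[[0.02,-0.03,0.03],[0.045,-0.062,0.06],[0.045,-0.062,0.11],[0.045,-0.062,0.15],[0.045,-0.062,0.18],[0.045,-0.062,0.194],[0.045,-0.062,0.194],[0.045,-0.062,0.194]],"rotation":[[0,0,0],[0,0,0],[0,0,0],[0,0,0],[0,0,0],[0,0,0],[0,0,0],[0,0,0]]}' 0.0918
python3 -m pendant '{"dp":[[0,0,0],[0,0,0],[0,0,0],[0,0,0],[0,0,0]],"rotation":[[0,0,0],[0,0,0],[0,0,0],[0,0,0],[0,0,0]]}' 0.04
python3 -m pendant '{"dp":[[0,0,-0.02],[0,0,-0.06],[0,0,-0.11],[0,0,-0.13],[0,0,-0.13]],"rotation":[[0,0,0],[0,0,0],[0,0,0],[0,0,0],[0,0,0]]}'
python3 - <<'E'
from h import *
go(508.9,160,142,109)
E
```

```text
time: 8.32
tool_pos: [459.5, -221.5, 13.8]
tcp_rot: [3.14, 0.002, 1.907]
contact_force: [-0.1, -1.4, -0.9]
grip_width: 92.0
finger_force: 0.0
time: 8.95
tool_pos: [458.7, -221.6, 12.8]
tcp_rot: [-3.142, 0.0, 1.907]
contact_force: [0.0, -0.5, 2.7]
grip_width: 56.6
finger_force: 29.9
time: 9.57
tool_pos: [459.4, -221.9, 144.0]
tcp_rot: [3.14, 0.003, 1.907]
contact_force: [-0.1, 0.8, -1.7]
grip_width: 56.1
finger_force: 29.9
dp [0.3442 0.1727 0.0014] rot [0.002  0.0027 0.0044] at [ 459.4 -221.9  144. ] yaw 109.3
```

The width reads 56 rather than 58, so I check how the ring hangs before placing it.

```bash
python3 - <<'E'
from h import *
o=get_obs();p=o['tool_pos']
ims=[]
for n in ('scene','side'):
    c=cap(n); u=proj(c,[p+[0,0,0]])[0].astype(int); x,y=np.clip(u-[50,70],0,None)
    im=c['pixels'][y:y+110,x:x+100].copy()
    for q in (proj(c,[p]),): cv2.circle(im,tuple((q[0]-[x,y]).astype(int)),1,(0,255,0),-1)
    ims.append(cv2.resize(im,(400,440),interpolation=3))
cv2.imwrite('pics/hang.png',np.hstack(ims)[:,:,::-1])
E
```

```text
(no output)
```

View pics/hang.png

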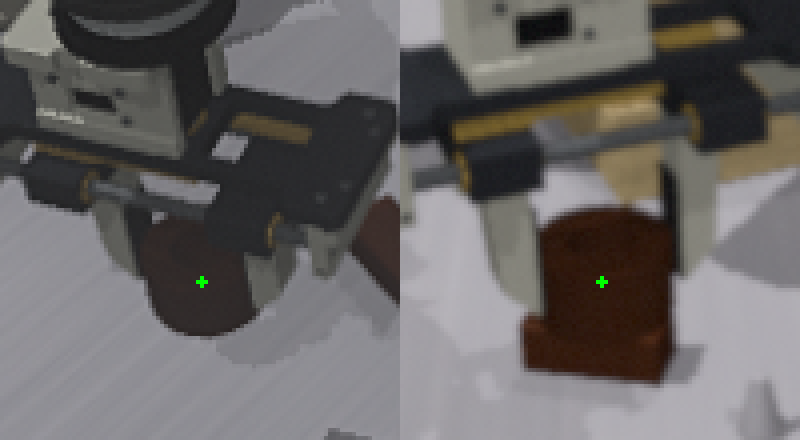

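The ring hangs level and centred in the fingers. Carrying it to the post.

```bash
python3 -m pendant '{"dp":[[0.05,0.025,0],[0.1,0.05,0],[0.15,0.075,0],[0.2,0.1,0],[0.25,0.125,0],[0.3,0.15,0],[0.345,0.172,0],[0.345,0.172,0]],"rotation":[[0,0,0],[0,0,0],[0,0,0],[0,0,0],[0,0,0],[0,0,0],[0,0,0],[0,0,0]]}'
python3 -m pendant '{"dp":[[0,0,0.03],[0,0,0.055]],"rotation":[[0,0,0],[0,0,0]]}'
python3 - <<'E'
from h import *
go(508.3,161,22,109)
p=get_obs()['tool_pos']; ims=[]
for n in ('scene','side'):
    c=cap(n); x,y=(340,60) if n=='scene' else (240,120)
    ims.append(cv2.resize(c['pixels'][y:y+110,x:x+100],(400,440),interpolation=3))
cv2.imwrite('pics/hang2.png',np.hstack(ims)[:,:,::-1])
E
```

```text
time: 10.68
tool_pos: [506.4, 163.9, 140.7]
tcp_rot: [-3.139, -0.001, 1.911]
contact_force: [0.3, -0.7, -0.9]
grip_width: 56.2
finger_force: 29.9
time: 10.92
tool_pos: [506.3, 160.0, 85.5]
tcp_rot: [-3.139, -0.0, 1.907]
contact_force: [-0.3, -0.3, -0.7]
grip_width: 56.3
finger_force: 29.9
dp [0.0003 0.0024 0.0635] rot [-0.0028 -0.0001  0.0042] at [506.3 160.   85.5] yaw 109.2
```

```bash
python3 -m pendant '{"dp":[[0,0.002,0.01],[0,0.002,0.03],[0,0.002,0.045],[0,0.002,0.055],[0,0.002,0.063],[0,0.002,0.063],[0,0.002,0.063]],"rotation":[[0,0,0],[0,0,0],[0,0,0],[0,0,0],[0,0,0],[0,0,0],[0,0,0]]}'
```

```text
time: 11.9
tool_pos: [509.6, 161.7, 25.1]
tcp_rot: [3.141, 0.0, 1.907]
contact_force: [0.6, -0.1, -0.2]
grip_width: 56.1
finger_force: 29.9
```

```bash
python3 -m pendant '{"dp":[[0,0,0.001],[0,0,0.002],[0,0,0.002]],"rotation":[[0,0,0],[0,0,0],[0,0,0]]}'
python3 -m pendant '{"dp":[[0,0,0],[0,0,0],[0,0,0]],"rotation":[[0,0,0],[0,0,0],[0,0,0]]}' 0.075
python3 -m pendant '{"dp":[[0,0,-0.03],[0,0,-0.08],[0,0,-0.13],[0,0,-0.18],[0,0,-0.18]],"rotation":[[0,0,0],[0,0,0],[0,0,0],[0,0,0],[0,0,0]]}' 0.075
python3 - <<'E'
from h import *
go(583,-212,150,109)
E
```

```text
time: 12.28
tool_pos: [509.2, 161.6, 22.7]
tcp_rot: [3.142, 0.0, 1.907]
contact_force: [-0.4, -0.6, -0.1]
grip_width: 56.3
finger_force: 29.9
time: 12.65
tool_pos: [509.3, 161.6, 22.7]
tcp_rot: [3.141, 0.0, 1.907]
contact_force: [0.1, -0.1, -0.4]
grip_width: 74.8
finger_force: 0.0
time: 13.28
tool_pos: [511.3, 162.0, 206.9]
tcp_rot: [3.133, 0.002, 1.907]
contact_force: [0.2, 0.9, -1.2]
grip_width: 75.5
finger_force: 0.0
dp [-0.3767 -0.0562  0.057 ] rot [0.0087 0.0016 0.0045] at [511.3 162.  206.9] yaw 109.3
```

```bash
python3 -m pendant '{"dp":[[-0.377,-0.056,0],[-0.377,-0.056,0],[-0.377,-0.056,0],[-0.377,-0.056,0],[-0.377,-0.056,0],[-0.377,-0.056,0.057],[-0.377,-0.056,0.057],[-0.377,-0.056,0.057]],"rotation":[[0,0,0],[0,0,0],[0,0,0],[0,0,0],[0,0,0],[0,0,0],[0,0,0],[0,0,0]]}' 0.075
python3 - <<'E'
from h import *
c=cap('scene'); go(583,-212,10,109)
a=cap('scene')['pixels'][90:200,305:450]
cv2.imwrite('pics/s5.png',cv2.resize(a,None,fx=4,fy=4,interpolation=3)[:,:,::-1])
E
```

```text
time: 14.28
tool_pos: [579.5, -212.8, 143.3]
tcp_rot: [-3.138, -0.004, 1.905]
contact_force: [-0.2, 0.3, 0.3]
grip_width: 75.1
finger_force: 0.0
dp [-0.0013  0.0027  0.1349] rot [-0.0012 -0.0021  0.004 ] at [ 580.3 -211.9  144.9] yaw 109.2
```

View pics/s5.png

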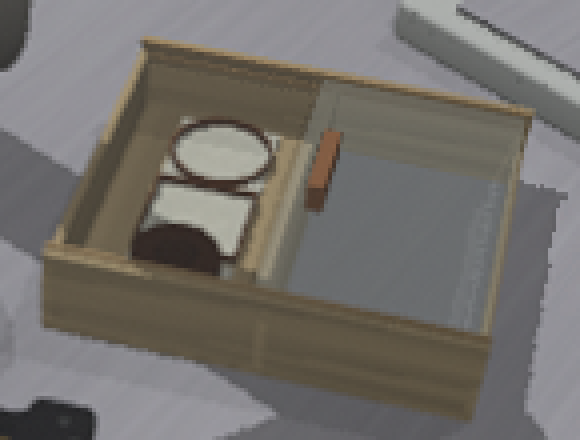

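The ring now lies at the post end of the box, near crop (178,250). I'll check it later from the wrist camera. Grasping the dome.

```bash
python3 -m pendant '{"dp":[[-0.001,0.003,0.04],[-0.001,0.003,0.08],[-0.001,0.003,0.11],[-0.001,0.003,0.125],[-0.001,0.003,0.135],[-0.001,0.003,0.135],[-0.001,0.003,0.135]],"rotation":[[0,0,0],[0,0,0],[0,0,0],[0,0,0],[0,0,0],[0,0,0],[0,0,0]]}'
python3 -m pendant '{"dp":[[0,0,0],[0,0,0],[0,0,0],[0,0,0],[0,0,0]],"rotation":[[0,0,0],[0,0,0],[0,0,0],[0,0,0],[0,0,0]]}' 0.03
python3 -m pendant '{"dp":[[0,0,-0.02],[0,0,-0.06],[0,0,-0.11],[0,0,-0.15],[0,0,-0.15],[0,0,-0.15]],"rotation":[[0,0,0],[0,0,0],[0,0,0],[0,0,0],[0,0,0],[0,0,0]]}'
python3 - <<'E'
from h import *
go(461,300,160,109)
E
```

```text
time: 15.25
tool_pos: [584.5, -213.0, 11.9]
tcp_rot: [3.14, 0.002, 1.907]
contact_force: [0.9, -1.0, -0.2]
grip_width: 74.9
finger_force: 0.0
time: 15.88
tool_pos: [583.9, -212.8, 10.9]
tcp_rot: [3.141, 0.0, 1.907]
contact_force: [-0.2, 0.5, 1.4]
grip_width: 47.2
finger_force: 30.0
time: 16.62
tool_pos: [583.2, -212.4, 159.6]
tcp_rot: [-3.14, -0.001, 1.907]
contact_force: [-1.1, -0.4, -1.0]
grip_width: 47.1
finger_force: 30.0
dp [5.24e-01 5.36e-02 2.00e-04] rot [-0.0013 -0.0013  0.0044] at [ 583.2 -212.4  159.6] yaw 109.3
```

```bash
python3 -m pendant '{"dp":[[0.05,0.005,0],[0.105,0.01,0],[0.165,0.017,0],[0.225,0.023,0],[0.285,0.03,0],[0.345,0.036,0],[0.405,0.042,0],[0.46,0.048,0]],"rotation":[[0,0,0],[0,0,0],[0,0,0],[0,0,0],[0,0,0],[0,0,0],[0,0,0],[0,0,0]]}'
python3 -m pendant '{"dp":[[0.04,0.003,0],[0.064,0.006,0],[0.064,0.006,0],[0.064,0.006,0.04],[0.064,0.006,0.08],[0.064,0.006,0.08]],"rotation":[[0,0,0],[0,0,0],[0,0,0],[0,0,0],[0,0,0],[0,0,0]]}'
python3 - <<'E'
from h import *
go(461,300,20,109)
E
```

```text
time: 17.62
tool_pos: [475.7, 239.0, 158.9]
tcp_rot: [-3.138, -0.0, 1.907]
contact_force: [1.1, -0.2, -0.5]
grip_width: 46.9
finger_force: 30.0
time: 18.38
tool_pos: [459.8, 297.5, 77.3]
tcp_rot: [-3.133, 0.001, 1.906]
contact_force: [0.5, -0.5, -0.6]
grip_width: 47.3
finger_force: 30.0
dp [0.002  0.0024 0.0573] rot [-0.0087  0.0013  0.0034] at [459.8 297.5  77.3] yaw 109.2
```

```bash
python3 -m pendant '{"dp":[[0.002,0.002,0.01],[0.002,0.002,0.03],[0.002,0.002,0.043],[0.002,0.002,0.052],[0.002,0.002,0.057],[0.002,0.002,0.057],[0.002,0.002,0.057]],"rotation":[[0,0,0],[0,0,0],[0,0,0],[0,0,0],[0,0,0],[0,0,0],[0,0,0]]}'
python3 -c "from h import *;go(461,300,19.7)"
```

```text
time: 19.25
tool_pos: [463.6, 302.5, 24.1]
tcp_rot: [3.141, -0.0, 1.907]
contact_force: [-0.7, 1.1, -0.7]
grip_width: 47.4
finger_force: 30.0
dp [-0.0015 -0.0033  0.0044] rot [0. 0. 0.] at [463.6 302.5  24.1] yaw 109.2
```

```bash
python3 -m pendant '{"dp":[[-0.001,-0.002,0.001],[-0.002,-0.003,0.003],[-0.002,-0.003,0.004],[-0.002,-0.003,0.004]],"rotation":[[0,0,0],[0,0,0],[0,0,0],[0,0,0]]}'
python3 -m pendant '{"dp":[[0,0,0],[0,0,0],[0,0,0]],"rotation":[[0,0,0],[0,0,0],[0,0,0]]}' 0.065
python3 -m pendant '{"dp":[[0,0,-0.03],[0,0,-0.08],[0,0,-0.13],[0,0,-0.18],[0,0,-0.18],[0,0,-0.18]],"rotation":[[0,0,0],[0,0,0],[0,0,0],[0,0,0],[0,0,0],[0,0,0]]}' 0.09
python3 - <<'E'
from h import *
go(600,-110,200,126.6)
E
```

```text
time: 19.75
tool_pos: [461.1, 299.4, 19.6]
tcp_rot: [-3.141, 0.0, 1.907]
contact_force: [-0.1, -0.4, -1.3]
grip_width: 47.2
finger_force: 30.0
time: 20.12
tool_pos: [461.2, 299.5, 19.8]
tcp_rot: [3.141, 0.0, 1.907]
contact_force: [-0.3, -0.2, 0.5]
grip_width: 64.9
finger_force: 0.0
time: 20.88
tool_pos: [460.7, 299.3, 199.2]
tcp_rot: [-3.141, 0.0, 1.907]
contact_force: [0.0, 0.5, -0.1]
grip_width: 89.9
finger_force: 0.0
dp [-0.4323 -0.0034 -0.0007] rot [-7.000e-04  1.000e-04 -3.027e-01] at [460.7 299.3 199.2] yaw 109.3
```

```bash
python3 -m pendant '{"dp":[[-0.06,0,0],[-0.12,-0.005,0],[-0.18,-0.01,0],[-0.24,-0.015,0],[-0.3,-0.015,0],[-0.36,-0.015,0],[-0.386,-0.015,0],[-0.386,-0.015,0]],"rotation":[[0,0,-0.05],[0,0,-0.1],[0,0,-0.15],[0,0,-0.2],[0,0,-0.25],[0,0,-0.3],[0,0,-0.303],[0,0,-0.303]]}' 0.085
python3 -c "from h import *;go(605,-61,14,126.6)"
```

```text
time: 21.88
tool_pos: [573.6, -71.6, 197.5]
tcp_rot: [-3.139, -0.003, 2.207]
contact_force: [0.4, 0.2, -0.6]
grip_width: 85.2
finger_force: 0.0
dp [-0.0106  0.0319  0.1834] rot [-0.0024 -0.0027 -0.003 ] at [573.6 -71.6 197.5] yaw 126.4
```

```bash
python3 -m pendant '{"dp":[[-0.01,0.03,0],[-0.0105,0.032,0.03],[-0.0105,0.032,0.07],[-0.0105,0.032,0.1],[-0.0105,0.032,0.1]],"rotation":[[0,0,0],[0,0,0],[0,0,0],[0,0,0],[0,0,0]]}' 
python3 -c "from h import *;go(605,-61,14,126.6)"
```

```text
time: 22.5
tool_pos: [603.7, -57.3, 96.6]
tcp_rot: [-3.137, -0.006, 2.211]
contact_force: [0.2, -0.7, -0.8]
grip_width: 84.9
finger_force: 0.0
dp [-0.0042 -0.0007  0.0826] rot [-0.0047 -0.0058  0.0015] at [603.7 -57.3  96.6] yaw 126.7
```

```bash
python3 -m pendant '{"dp":[[-0.003,0,0.02],[-0.003,0,0.045],[-0.003,0,0.065],[-0.003,0,0.077],[-0.003,0,0.082],[-0.003,0,0.082],[-0.003,0,0.082]],"rotation":[[0,0,0],[0,0,0],[0,0,0],[0,0,0],[0,0,0],[0,0,0],[0,0,0]]}'
python3 -m pendant '{"dp":[[0,0,0],[0,0,0],[0,0,0],[0,0,0],[0,0,0]],"rotation":[[0,0,0],[0,0,0],[0,0,0],[0,0,0],[0,0,0]]}' 0.03
python3 -m pendant '{"dp":[[0,0,-0.02],[0,0,-0.06],[0,0,-0.11],[0,0,-0.15],[0,0,-0.15],[0,0,-0.15]],"rotation":[[0,0,0],[0,0,0],[0,0,0],[0,0,0],[0,0,0],[0,0,0]]}'
python3 - <<'E'
from h import *
go(485,230,165,109)
E
```

```text
time: 23.38
tool_pos: [608.5, -61.7, 18.6]
tcp_rot: [3.141, 0.001, 2.21]
contact_force: [0.5, -0.2, 0.1]
grip_width: 85.1
finger_force: 0.0
time: 24.0
tool_pos: [608.0, -61.7, 17.7]
tcp_rot: [-3.142, 0.0, 2.21]
contact_force: [0.6, -0.4, -0.5]
grip_width: 47.8
finger_force: 30.0
time: 24.75
tool_pos: [607.2, -61.5, 166.7]
tcp_rot: [-3.14, -0.001, 2.21]
contact_force: [-0.9, 0.5, -1.3]
grip_width: 47.8
finger_force: 30.0
dp [0.3069 0.0757 0.002 ] rot [-0.0014 -0.0011  0.3074] at [607.2 -61.5 166.7] yaw 126.6
```

```bash
python3 -m pendant '{"dp":[[0.05,0.012,0],[0.1,0.024,0],[0.155,0.038,0],[0.21,0.052,0],[0.26,0.064,0],[0.307,0.076,0],[0.307,0.076,0],[0.307,0.076,0]],"rotation":[[0,0,0.05],[0,0,0.1],[0,0,0.15],[0,0,0.2],[0,0,0.25],[0,0,0.3],[0,0,0.307],[0,0,0.307]]}'
python3 -m pendant '{"dp":[[0,0,0.03],[0,0,0.07],[0,0,0.075],[0,0,0.075]],"rotation":[[0,0,0],[0,0,0],[0,0,0],[0,0,0]]}'
python3 - <<'E'
from h import *
go(485,230,27,109)
E
```

```text
time: 25.75
tool_pos: [485.3, 229.7, 166.4]
tcp_rot: [-3.139, 0.0, 1.904]
contact_force: [0.5, -1.0, -0.6]
grip_width: 47.9
finger_force: 30.0
time: 26.25
tool_pos: [486.5, 229.4, 93.0]
tcp_rot: [-3.141, 0.0, 1.902]
contact_force: [-1.0, 0.5, -0.2]
grip_width: 47.7
finger_force: 30.0
dp [ 0.0011 -0.0012  0.066 ] rot [-0.0002  0.0002 -0.0008] at [486.5 229.4  93. ] yaw 109.0
```

```bash
python3 -m pendant '{"dp":[[0.001,-0.001,0.01],[0.001,-0.001,0.03],[0.001,-0.001,0.045],[0.001,-0.001,0.056],[0.001,-0.001,0.062],[0.001,-0.001,0.064],[0.001,-0.001,0.064],[0.001,-0.001,0.064]],"rotation":[[0,0,0],[0,0,0],[0,0,0],[0,0,0],[0,0,0],[0,0,0],[0,0,0],[0,0,0]]}'
python3 -c "from h import *;go(485,230,26.5)"
```

```text
time: 27.25
tool_pos: [484.9, 230.8, 29.1]
tcp_rot: [3.141, 0.0, 1.903]
contact_force: [-1.2, -0.0, -0.0]
grip_width: 47.6
finger_force: 30.0
dp [-0.0008 -0.0001  0.0026] rot [0. 0. 0.] at [484.9 230.8  29.1] yaw 109.0
```

```bash
python3 -m pendant '{"dp":[[0,0,0.001],[0,0,0.0025],[0,0,0.0025]],"rotation":[[0,0,0],[0,0,0],[0,0,0]]}'
python3 -m pendant '{"dp":[[0,0,0],[0,0,0],[0,0,0]],"rotation":[[0,0,0],[0,0,0],[0,0,0]]}' 0.065
python3 -m pendant '{"dp":[[0,0,-0.03],[0,0,-0.08],[0,0,-0.13],[0,0,-0.18],[-0.04,0.04,-0.18],[-0.04,0.076,-0.18],[-0.04,0.076,-0.18],[-0.04,0.076,-0.18]],"rotation":[[0,0,0],[0,0,0],[0,0,0],[0,0,0],[0,0,0],[0,0,0],[0,0,0],[0,0,0]]}'
python3 - <<'E'
from m import *
c=cap('wrist','pics/w6.png'); print(get_obs()['tool_pos'])
z=[42,34,42]
u=proj(c,[[508.5,160.5,42],[461,300,30],[485,230,42]]);print(u.round())
E
```

```text
time: 27.62
tool_pos: [484.5, 230.7, 26.1]
tcp_rot: [-3.141, 0.0, 1.903]
contact_force: [-0.9, 0.2, -0.9]
grip_width: 47.7
finger_force: 30.0
time: 28.0
tool_pos: [484.7, 230.7, 26.3]
tcp_rot: [3.141, 0.0, 1.903]
contact_force: [-0.2, -1.0, 0.1]
grip_width: 64.4
finger_force: 0.0
time: 29.0
tool_pos: [568.6, 217.6, 205.7]
tcp_rot: [-3.14, -0.0, 1.903]
contact_force: [-0.9, -0.1, 0.4]
grip_width: 65.2
finger_force: 0.0
[568.44983518 217.68585087 205.95216962]
[[258. 214.]
 [253.  84.]
 [254. 152.]]
```

View pics/w6.png

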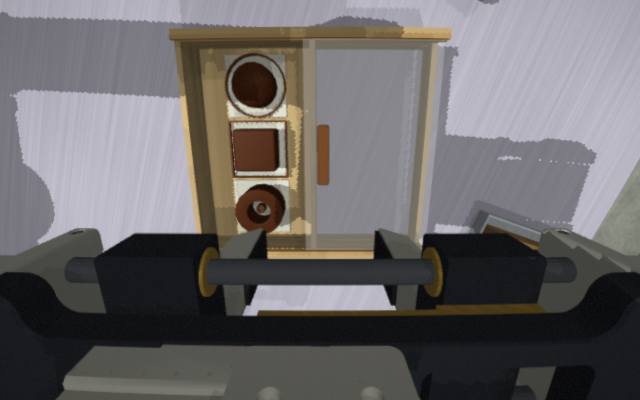

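The wrist view shows all three seated: dome in the round rim (255,85), square in the square rim (257,149), and the ring around its post (261,209). Next I grip the pull at (323,155) and close the cover.

```bash
python3 -c "from h import *;go(556,258.7,67,109)"
```

```text
dp [0.0428 0.0018 0.139 ] rot [-0.0013 -0.      0.0008] at [568.4 217.7 206. ] yaw 109.0
```

```bash
python3 -m pendant '{"dp":[[0.03,0.002,0],[0.043,0.002,0.02],[0.043,0.002,0.06],[0.043,0.002,0.1],[0.043,0.002,0.125],[0.043,0.002,0.138],[0.043,0.002,0.138],[0.043,0.002,0.138]],"rotation":[[0,0,0],[0,0,0],[0,0,0],[0,0,0],[0,0,0],[0,0,0],[0,0,0],[0,0,0]]}' 0.05
python3 -m pendant '{"dp":[[0,0,0],[0,0,0],[0,0,0],[0,0,0],[0,0,0],[0,0,0]],"rotation":[[0,0,0],[0,0,0],[0,0,0],[0,0,0],[0,0,0],[0,0,0]]}' 0.0
python3 -c "from h import *;go(437,217,66.5,109.2)"
```

```text
time: 30.05
tool_pos: [558.0, 259.3, 69.6]
tcp_rot: [3.139, 0.0, 1.903]
contact_force: [0.1, -0.1, 0.4]
grip_width: 50.0
finger_force: 0.0
time: 30.8
tool_pos: [557.4, 259.0, 68.2]
tcp_rot: [-3.142, 0.0, 1.903]
contact_force: [0.2, 0.1, 0.6]
grip_width: 11.4
finger_force: 30.0
dp [-0.0004 -0.1275  0.0017] rot [-0.      0.0001 -0.0031] at [557.4 259.   68.2] yaw 109.0
```

```bash
python3 -m pendant '{"dp":[[0,-0.018,0],[0,-0.036,0],[0,-0.054,0],[0,-0.072,0],[0,-0.09,0],[0,-0.106,0],[0,-0.118,0],[0,-0.125,0]],"rotation":[[0,0,0],[0,0,0],[0,0,0],[0,0,0],[0,0,0],[0,0,0],[0,0,0],[0,0,0]]}'
python3 -m pendant '{"dp":[[0,-0.001,0],[0,-0.002,0],[0,-0.003,0],[0,-0.003,0]],"rotation":[[0,0,0],[0,0,0],[0,0,0],[0,0,0]]}'
```

```text
time: 31.8
tool_pos: [438.9, 218.0, 68.2]
tcp_rot: [3.141, 0.0, 1.903]
contact_force: [1.1, -0.6, -2.8]
grip_width: 11.8
finger_force: 30.0
time: 32.3
tool_pos: [436.6, 217.2, 68.2]
tcp_rot: [3.141, 0.0, 1.903]
contact_force: [2.3, -2.1, -0.9]
grip_width: 12.1
finger_force: 30.0
```

```bash
python3 -m pendant '{"dp":[[0,-0.001,0],[0,-0.002,0],[0,-0.002,0]],"rotation":[[0,0,0],[0,0,0],[0,0,0]]}'
```

```text
time: 32.67
tool_pos: [435.1, 216.7, 68.2]
tcp_rot: [3.14, 0.0, 1.903]
contact_force: [5.1, -1.3, -3.6]
grip_width: 11.6
finger_force: 30.0
```

```bash
python3 -m pendant '{"dp":[[0,-0.001,0],[0,-0.0015,0],[0,-0.0015,0]],"rotation":[[0,0,0],[0,0,0],[0,0,0]]}'
```

```text
time: 33.05
tool_pos: [435.1, 216.7, 68.3]
tcp_rot: [3.137, 0.0, 1.903]
contact_force: [10.1, 1.0, -9.7]
grip_width: 11.7
finger_force: 30.0
```

The cover is at its stop: the tool no longer advances and the force is rising. I ease off, release and look.

```bash
python3 -m pendant '{"dp":[[0,0.001,0],[0,0.001,0]],"rotation":[[0,0,0],[0,0,0]]}'
python3 -m pendant '{"dp":[[0,0.001,0],[0,0.001,0],[0,0.001,0]],"rotation":[[0,0,0],[0,0,0],[0,0,0]]}' 0.04
python3 -m pendant '{"dp":[[0,0,-0.03],[0,0,-0.08],[-0.02,0,-0.14],[-0.04,0,-0.14],[-0.04,0,-0.14],[-0.04,0,-0.14]],"rotation":[[0,0,0],[0,0,0],[0,0,0],[0,0,0],[0,0,0],[0,0,0]]}' 0.05
python3 - <<'E'
from h import *
c=cap('wrist','pics/w7.png'); print(get_obs()['tool_pos'])
print(proj(c,[[437.7,213.7,82],[508.5,160.5,42],[461,300,30],[485,230,42]]).round(1))
E
```

```text
time: 33.3
tool_pos: [435.1, 216.7, 68.2]
tcp_rot: [3.139, 0.0, 1.903]
contact_force: [6.6, -0.6, -5.3]
grip_width: 11.6
finger_force: 30.0
time: 33.67
tool_pos: [434.5, 216.8, 68.2]
tcp_rot: [-3.141, -0.0, 1.903]
contact_force: [-0.6, -0.2, 0.5]
grip_width: 36.6
finger_force: 0.0
time: 34.42
tool_pos: [447.2, 179.2, 207.5]
tcp_rot: [-3.14, -0.001, 1.903]
contact_force: [-0.7, 0.4, -0.4]
grip_width: 49.8
finger_force: 0.0
[447.19370468 179.37637081 207.37823712]
[[322.7 159.3]
 [363.4 216. ]
 [367.5  87.2]
 [366.4 154.9]]
```

View pics/w7.png

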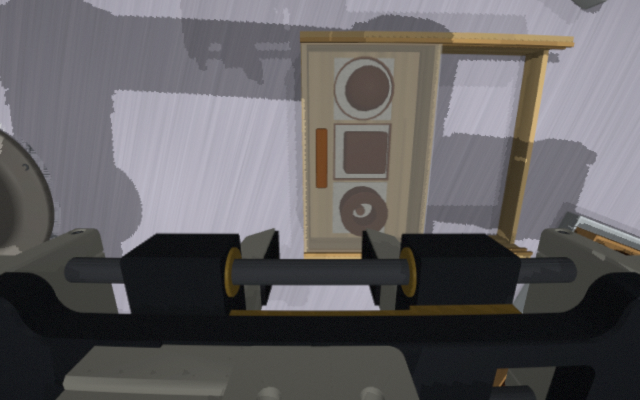

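The cover is flush at the front wall with the pull at (321,158). All three chocolates sit in their rims, and the robot is clear.

```bash
python3 -c "from plant import workorder;print(workorder.close_job())"
```

```text
the job is handed in; nothing more can be done
None
```

I slid the cover back, packed the large ring, dome and square in their own liners, slid the cover shut to its stop, left the small ring and bar untouched, and handed the job in at about 34 s of the 102 s; the hand-in returned no verdict.

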